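# Photograph a culture dish with a two-stage shutter release

## Task

Set the culture dish flat and centred on the round dark window of the white imager, then photograph it with the red button on the grey release box: press the button half-way, just to its first stop, and hold it there for a full second so that the camera can focus, then press it fully home for a moment, and let it come up again. The shutter must not be fired before the dish is on the window, and the three dropper bottles must be left standing where they are.

Things in the scene. Friction and masses are not known exactly. Their poses are not given: they have to be found in the camera images.
- dish_centre (a point): middle of the culture dish, a loose round clear dish with a beige filling, 60 mm in diameter over its wall (63 mm over the lid's lip), 16 mm high; this point is on its axis, 8 mm above its underside; z is the dish's axis. It starts lying right way up on the table. Take it across its diameter.
- window_centre (a point): centre of the round dark window (74 mm in diameter, in a dark ring 82 mm across) in the flat deck of the white imager, at deck height. The imager is a fixed box 110 x 160 mm and 40 mm high; the deck is flat, without any rim; z is up, y runs along the box's long side.
- button_base (a point): point on the grey box's sloped panel where the red button's axis comes out (fixed). z points out along the axis, tilted 20 deg from vertical toward the low front; y runs along the box's width, toward the display. The button, 29 mm wide, slides along -z; its top stands 12 to 17 mm above this point at rest, differing each time. Its bezel is 45 mm wide, 2 mm high. Box: 90 mm deep, 136 wide, 30 high in front, 62 at the back.
- shutter_half (a joint): first stage of the button: 0 up, 0.004 m at the first stop. The spring takes 1.2 N to begin and about 3 N at the stop. There the button stands still until the push passes 8 N.
- shutter_full (a joint): second stage, below the first stop: 0 while the push stays under 8 N, 0.004 m fully home at 11 N. It fires the shutter. Total travel of the button is 8 mm. Both stages spring back when let go.
- red_bottle_centre (a point): middle of the loose white dropper bottle with the red cap, 24 mm in diameter, 68 mm high, this point 34 mm above its foot; a bystander
- blue_bottle_centre (a point): middle of the loose white dropper bottle with the blue cap, same size; a bystander
- green_bottle_centre (a point): middle of the loose white dropper bottle with the green cap, same size; a bystander
Mind the look-alikes: they are no part of the job. What is shaped like the part that bears dish_centre but turquoise is not meant.

How it is judged:
By the outcome, as a careful person would: the job done as asked, in the order asked, and still so for the second after the job is handed in, with the robot touching nothing.
It also fails if it takes over 53 s, if anything falls off the work surface, if the arm or the gripper's body presses on something with over 40 N, if the wrist force passes 120 N, or if a joint passes its speed limit or range.

## Robot

A 6-joint arm with a two-finger parallel gripper is mounted at the origin on a cart in front of the work surface, level with it; the furniture and walls round the work are solid. World frame = base frame: x ahead of the robot, y to its left, z up, the work surface at z = 0. Lengths are in mm, angles in degrees, forces in N, time in s.
With the tool pointing down it reaches from about 350 to 850 mm from the base axis. Payload 8.1 kg.
Tool frame: the origin (TCP) lies at the very end of the fingers, on their centre line; the grasp point (between the pads) lies 19 mm behind it; z points along the fingers, y is the direction in which the jaws open and shut (so a half turn about z gives the same grasp; the last joint's range is limited). The gripper opens to 85 mm and grips with 20 to 120 N. Pads are 22 mm wide; open, the fingers measure 114 mm over their backs; the gripper's body (76 mm by 85 mm) begins 54 mm behind the grasp point. The pads swing forward as they close: fully open they stand 13 mm farther back than shut.
Start: joints at [61.284, 7.471, 85.268, -0, 87.261, -4.893], TCP at [242.333, 548.89, 231.292] pointing down, gripper open.
Joint ranges: [-169.43, 169.43], [-51.17, 129.36], [1.28, 143.12], [-76.62, 256.62], [0, 156.53], [-152.29, 152.29]. Speed limits (degrees/s): [136.94, 136.94, 159.86, 180, 180, 180].

## Interface

Orientations are given as [roll, pitch, yaw] about the fixed x, y, z axes, in that order (R = Rz(yaw) Ry(pitch) Rx(roll)).
In Python, from bench import sensors, viewer, job gives the robot as it stands.
- The arm moves only by the shell command python3 -m pendant 'ROWS' [FORCE]. ROWS is JSON, one flat list of numbers, 5 for each row, row after row: the shift along the world's x, y, z in mm, then the turn about the world's z in rad, then the finger opening in mm, from 0 to 85.4. In form: [x, y, z, twist, hand, x, y, z, twist, hand, ...]. A call has 1 to 12 rows; each row shifts and turns the pose as measured when the row begins; what a row does not reach is not made up. A row lasts 1/12 s, in which the tool goes at most 41.7 mm and 7.16 degrees, less where a joint would pass 70% of its speed; a pose out of reach is approached as far as the arm can. A call with a gripper value outside its range is refused whole. The fingers move at their own pace and stop on an object; FORCE is the grip in N (left out, the last holds). Time passes only in rows, so rows that do not move let the fingers close. It gives the time, the measured TCP pose, the force and the opening at its end, in the units of the state.
- sensors.sense(): the state, without advancing time (a new reading comes with each control period).
- viewer.snapshot(name): name is "scene" or "top" or "wrist"; returns a dict with "frame" (400x640x3 uint8, blue, green, red), "z_map" (400x640 float32, mm along the optical axis (not along the pixel's ray), 0 where there is no reading), "fx", "fy", "cx", "cy" (pixels), "view" (4x4, takes a point from world to camera coordinates). Camera axes: x right, y down, z forward; pixel columns grow to the right and rows downward; lengths in mm; the calibration is good to about 2 mm. A picture is of the moment at which its call begins.
- job.hand_in(): hands the job in, once; it reports no verdict.
The state is a dict: "time": time; "joint_pos": joint angles; "qd": joint speeds; "joint_efforts": joint torques, N m; "tool_pos": TCP position; "tcp_rot": TCP orientation; "ft_force": force on the tool from outside, world axes, zero at the start; "wrist_torque": the same for the moment, N m; "finger_gap": finger opening in mm.
Only numpy, scipy, OpenCV 4.12 (cv2) and the standard library are available. Lean on these libraries where they do the work, as an engineer would, in place of code of your own. Each camera call takes 0.05 s, during which the arm holds its last target.

## Working session

There is one attempt and no reset: what is moved stays moved. The work goes in short steps, Python scripts to look and compute and a shell command to move; the robot and the scene stay as the last step left them, time stands still between calls to the robot, and variables do not carry over. Pictures are saved under pics/ and viewed, and the job is handed in when it is done.

```bash
ls; mkdir -p pics; python3 - <<'E'
from bench import sensors, viewer, job
import cv2,pickle
s=sensors.sense();print(s)
for n in ["scene","top","wrist"]:
    d=viewer.snapshot(n);cv2.imwrite(f"pics/{n}0.png",d["frame"]);pickle.dump(d,open(f"{n}0.pkl","wb"))
    print(n,d["fx"],d["fy"],d["cx"],d["cy"],d["view"])
E
```

```text
pics
{'time': 0.0, 'joint_pos': array([ 6.12835495e+01,  7.51284959e+00,  8.53295959e+01,  6.99372917e-04,
        8.72626445e+01, -4.89637692e+00]), 'qd': array([ 0.0163757 ,  0.07598976, -0.00655538, -0.03024695, -0.02802567,
       -0.01427131]), 'joint_efforts': array([ 4.40968925e-04, -5.69399321e+01, -5.00552416e+01, -1.38982459e-04,
        1.51069608e-02,  9.25361223e-05]), 'tool_pos': array([242.05936984, 548.39967911, 230.26495393]), 'tcp_rot': array([-1.79895353e+02, -9.66580487e-03,  1.56179884e+02]), 'ft_force': array([-0.79130763, -0.63368796, -0.28233669]), 'wrist_torque': array([ 0.02489761, -0.02299478, -0.00390827]), 'finger_gap': 85.23087219237007}
scene 483.56680818714284 483.56680818714284 318.0431792731169 204.24268684323113 [[-6.05562981e-01 -7.95795717e-01  1.62853110e-03  2.34556281e+02]
 [-3.48488016e-01  2.63342057e-01 -8.99559372e-01  2.71115606e+02]
 [ 7.15436635e-01 -5.45307379e-01 -4.36795472e-01  6.64531178e+02]
 [ 0.00000000e+00  0.00000000e+00  0.00000000e+00  1.00000000e+00]]
top 419.7039595111511 419.7039595111511 321.36434024185746 201.60865257140995 [[-6.24672764e-03 -9.99250915e-01  3.81914596e-02 -1.14851960e+02]
 [-9.97508686e-01  3.54305015e-03 -7.04547298e-02  5.08913363e+02]
 [ 7.02666390e-02 -3.85364241e-02 -9.96783599e-01  9.54651310e+02]
 [ 0.00000000e+00  0.00000000e+00  0.00000000e+00  1.00000000e+00]]
wrist 311.1561627767478 311.1561627767478 317.0277065027905 196.97084123331481 [[ 4.03039877e-01  9.15181701e-01 -1.14540380e-03 -5.99785260e+02]
 [ 8.65807131e-01 -3.80889515e-01  3.24501448e-01 -4.37800661e+01]
 [ 2.96541515e-01 -1.31778723e-01 -9.45884506e-01  3.80229226e+02]
 [ 0.00000000e+00  0.00000000e+00  0.00000000e+00  1.00000000e+00]]
```

View pics/scene0.png

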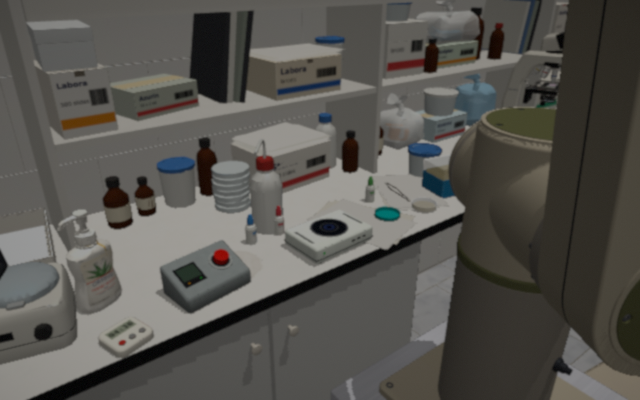

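View pics/top0.png

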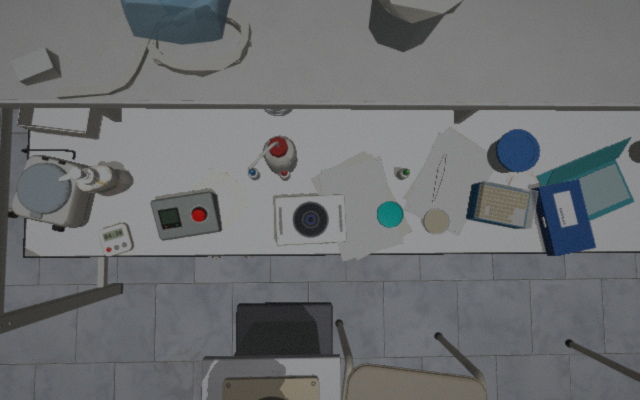

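View pics/wrist0.png

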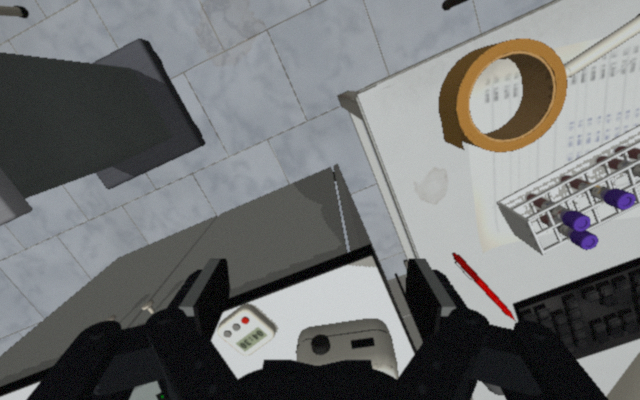

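Candidates for the dish: the beige disc at top (436,221) / scene (425,205), the turquoise disc at top (390,214) / scene (388,213), which is the look-alike, and the stack of clear dishes at scene (231,186). By the description I choose the beige one. Next comes a close crop and the measurement.

```bash
cat > h.py <<'E'
import numpy as np,cv2,pickle
def load(n):return pickle.load(open(n+".pkl","rb"))
def ray(d,uv):
    V=d["view"];R=V[:3,:3];t=V[:3,3];o=-R.T@t
    r=R.T@np.array([(uv[0]-d["cx"])/d["fx"],(uv[1]-d["cy"])/d["fy"],1.]);return o,r/np.linalg.norm(r)
def plane(d,uv,z):
    o,r=ray(d,uv);return o+r*(z-o[2])/r[2]
def tri(rs):
    A=np.zeros((3,3));b=np.zeros(3)
    for o,r in rs:
        P=np.eye(3)-np.outer(r,r);A+=P;b+=P@o
    p=np.linalg.solve(A,b);return p,[float(np.linalg.norm((np.eye(3)-np.outer(r,r))@(p-o))) for o,r in rs]
def proj(d,p):
    q=d["view"][:3,:3]@np.array(p,float)+d["view"][:3,3];return d["fx"]*q[0]/q[2]+d["cx"],d["fy"]*q[1]/q[2]+d["cy"]
def pt(d,uv):
    z=np.median(d["z_map"][int(uv[1])-1:int(uv[1])+2,int(uv[0])-1:int(uv[0])+2]);q=np.array([(uv[0]-d["cx"])/d["fx"]*z,(uv[1]-d["cy"])/d["fy"]*z,z])
    return d["view"][:3,:3].T@(q-d["view"][:3,3])
def blobs(d,roi,lo,hi,mina=8):
    x0,y0,x1,y1=roi;h=cv2.cvtColor(d["frame"],cv2.COLOR_BGR2HSV)
    m=cv2.inRange(h,lo,hi);k=np.zeros_like(m);k[y0:y1,x0:x1]=m[y0:y1,x0:x1]
    n,l,s,c=cv2.connectedComponentsWithStats(k)
    return [(s[i].tolist(),c[i].round(2)) for i in range(1,n) if s[i,4]>=mina],k
E
python3 - <<'E'
from h import *
t=load("top0");s=load("scene0")
def crop(d,x0,y0,x1,y1,k):return cv2.resize(d["frame"][y0:y1,x0:x1],None,fx=k,fy=k,interpolation=cv2.INTER_CUBIC)
a=crop(t,240,150,470,270,3);b=crop(s,150,170,450,310,2.3)
w=max(a.shape[1],b.shape[1]);a=cv2.copyMakeBorder(a,0,0,0,w-a.shape[1],0);b=cv2.copyMakeBorder(b,0,0,0,w-b.shape[1],0)
c=np.vstack([a,b])[:680];c=cv2.resize(c,None,fx=.85,fy=.85);print(c.shape);cv2.imwrite("pics/crop0.png",c)
for uv in [(436,221),(390,214)]:print("top pt",pt(t,uv))
for uv in [(425,205),(388,213)]:print("scene pt",pt(s,uv))
h=cv2.cvtColor(t["frame"],cv2.COLOR_BGR2HSV);print(h[221,430:442].tolist(),h[221,400:405].tolist(),h[235,446:452].tolist())
h=cv2.cvtColor(s["frame"],cv2.COLOR_BGR2HSV);print(h[205,420:430].tolist(),h[215,405:410].tolist())
E
```

```text
(578, 586, 3)
top pt [ 462.03803813 -387.16294583   14.67629149]
top pt [ 479.04710294 -278.60290207   14.05655757]
scene pt [ 449.44326413 -376.55391866   14.97610917]
scene pt [ 472.7960084  -273.17001924   15.20411992]
[[22, 40, 122], [21, 42, 122], [24, 40, 122], [23, 38, 120], [23, 38, 121], [23, 36, 122], [28, 37, 116], [23, 39, 119], [22, 39, 119], [22, 38, 120], [21, 37, 118], [22, 32, 119]] [[88, 161, 98], [86, 54, 104], [45, 8, 129], [38, 8, 136], [30, 12, 131]] [[90, 3, 147], [100, 5, 147], [135, 3, 146], [100, 5, 149], [90, 2, 146], [105, 3, 150]]
[[21, 34, 127], [21, 34, 127], [21, 34, 127], [21, 34, 128], [21, 34, 128], [21, 34, 128], [23, 36, 127], [22, 36, 128], [22, 36, 128], [22, 36, 128]] [[23, 23, 146], [21, 23, 146], [21, 23, 147], [23, 21, 148], [20, 21, 149]]
```

View pics/crop0.png

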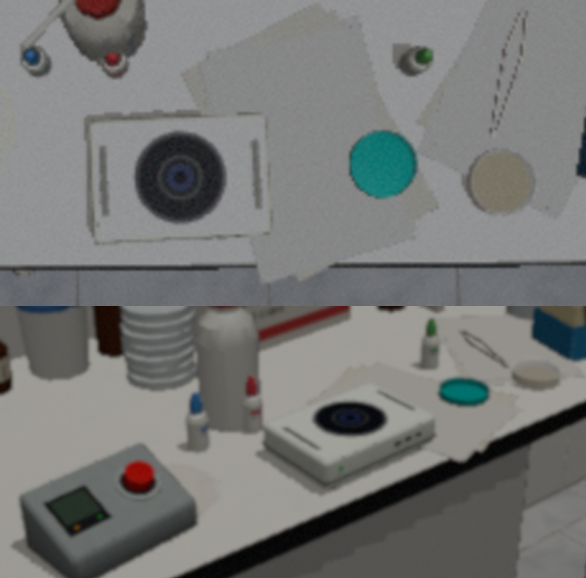

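The crop shows the beige dish clearly, at crop (501,181) = top (436,221), with the turquoise one to its left and nothing touching it. Next I measure centres from both views.

```bash
python3 - <<'E'
from h import *
t=load("top0");s=load("scene0")
def ell(d,roi,lo,hi,nm):
    _,k=blobs(d,roi,lo,hi);k=cv2.morphologyEx(k,cv2.MORPH_CLOSE,np.ones((3,3)))
    cs,_=cv2.findContours(k,cv2.RETR_EXTERNAL,cv2.CHAIN_APPROX_NONE);c=max(cs,key=cv2.contourArea)
    e=cv2.fitEllipse(cv2.convexHull(c)) if len(cv2.convexHull(c))>5 else cv2.minAreaRect(c);print(nm,np.round(e[0],2),np.round(e[1],1),round(e[2]));return e[0]
R={}
R['dish']=(ell(t,(415,200,458,242),(12,24,90),(34,90,140),'dish t'),ell(s,(408,195,442,215),(12,28,100),(30,90,170),'dish s'),16)
R['teal']=(ell(t,(370,195,410,235),(80,100,40),(100,255,255),'teal t'),ell(s,(370,200,405,225),(80,100,40),(100,255,255),'teal s'),16)
R['win']=(ell(t,(288,198,334,242),(0,0,0),(180,255,75),'win t'),ell(s,(303,214,355,240),(0,0,0),(180,255,75),'win s'),40)
R['but']=(ell(t,(185,200,212,228),(0,150,60),(8,255,255),'but t'),ell(s,(205,245,240,275),(0,150,60),(8,255,255),'but s'),60)
R['red']=(ell(t,(278,165,292,182),(0,100,40),(8,255,255),'red t'),ell(s,(270,200,288,226),(0,100,40),(8,255,255),'red s'),60)
R['blue']=(ell(t,(245,163,262,182),(100,100,40),(120,255,255),'blue t'),ell(s,(240,205,262,235),(100,100,40),(120,255,255),'blue s'),60)
R['green']=(ell(t,(392,163,414,182),(45,80,30),(75,255,255),'green t'),ell(s,(360,170,380,195),(45,80,30),(75,255,255),'green s'),60)
for k,(a,b,z) in R.items():
    p,e=tri([ray(t,a),ray(s,b)]);print(k,'tri',p.round(1),'res',np.round(e,1),'| top',plane(t,a,z).round(1),'scene',plane(s,b,z).round(1),'| depth',pt(t,a).round(1),pt(s,b).round(1))
E
```

```text
dish t [435.89 221.03] [22.9 23.5] 128
dish s [423.63 206.08] [10.4 20.9] 97
teal t [389.51 213.97] [25.7 25.8] 84
teal s [386.96 213.48] [13.5 24.7] 94
win t [310.11 219.2 ] [33.9 34.3] 34
win s [328.53 227.19] [16.6 35.8] 91
but t [198.25 214.82] [12.3 12.9] 135
but s [220.37 256.31] [14.3 15. ] 49
red t [283.9 172.8] [3.1 3.6] 63
red s [278.  206.5] [1. 2.] 90
blue t [251.82 171.82] [4.4 5.1] 135
blue s [249.9  219.96] [4.8 9.9] 176
green t [405.99 171.51] [4.9 5.2] 10
green s [370.   180.76] [2.7 7.3] 5
dish tri [ 462.9 -389.9    3. ] res [0.9 0.9] | top [ 461.9 -386.5   16. ] scene [ 446.  -367.6   16. ] | depth [ 462.  -386.9   14.6] [ 447.7 -369.7   14.7]
teal tri [ 479.7 -277.9    9.7] res [0.6 0.6] | top [ 479.  -277.1   16. ] scene [ 471.4 -268.3   16. ] | depth [ 479.1 -277.6   13.4] [ 472.8 -269.8   15. ]
win tri [467.6 -90.2  39.4] res [0.8 0.8] | top [467.1 -90.8  40. ] scene [467.3 -88.9  40. ] | depth [467.1 -90.8  38.6] [467.1 -88.7  40.1]
but tri [478.1 157.4  54.7] res [1. 1.] | top [477.4 155.1  60. ] scene [471.1 161.6  60. ] | depth [477.4 154.9  61.1] [472.6 160.9  59. ]
red tri [570.6 -31.3  65.5] res [1.9 1.9] | top [570.3 -32.6  60. ] scene [581.6 -35.9  60. ] | depth [569.4 -32.9  65.9] [571.8 -29.8  65.7]
blue tri [573.8  39.9  53.5] res [0.6 0.6] | top [572.5  38.6  60. ] scene [563.2  46.2  60. ] | depth [571.5  37.7  66.9] [569.   43.1  56.6]
green tri [ 574.3 -307.9   54.7] res [0.9 0.9] | top [ 572.9 -307.3   60. ] scene [ 565.7 -298.4   60. ] | depth [ 572.6 -306.7   62.6] [ 570.5 -303.    57.2]
```

```bash
python3 -m pendant '[14,-38,0,-0.1,85,14,-38,0,-0.1,85,14,-38,0,-0.1,85,14,-38,0,-0.1,85,14,-38,0,-0.1,85,14,-38,0,-0.1,85,14,-38,0,-0.1,85,14,-38,0,-0.1,85,14,-38,0,-0.1,85,14,-38,0,-0.1,85,14,-38,0,-0.1,85,14,-38,0,0,85]'
```

```text
time: 1.15
tool_pos: [405.0, 81.2, 223.2]
tcp_rot: [-179.6, -0.1, 90.8]
ft_force: [0.3, 1.4, 0.0]
finger_gap: 85.1
```

```bash
cat > snap.py <<'E'
import sys,pickle,cv2
from bench import sensors,viewer
from h import *
n,tag=sys.argv[1:3]
d=viewer.snapshot(n);d["s"]=sensors.sense();pickle.dump(d,open(tag+".pkl","wb"));cv2.imwrite(f"pics/{tag}.png",d["frame"])
V=d["view"];print("cam",(-V[:3,:3].T@V[:3,3]).round(1),"tcp",d["s"]["tool_pos"].round(1),d["s"]["tcp_rot"].round(1),d["s"]["time"])
E
python3 snap.py wrist w1
```

```text
cam [406.2 164.6 366.2] tcp [407.1  74.2 223.2] [-179.6    0.2   90.7] 1.2
```

View pics/w1.png

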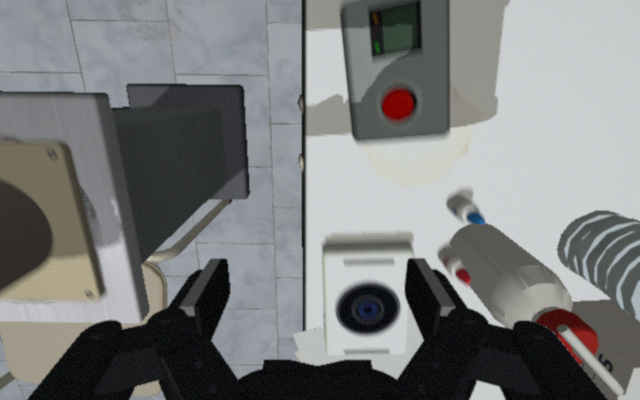

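The wrist view shows the button at (399,104), the window at (368,308) and the red and blue caps at (460,273) and (475,217). On to the dish.

```bash
python3 -m pendant '[6,-36,0,0,85,6,-36,0,0,85,6,-36,0,0,85,6,-36,0,0,85,6,-36,0,0,85,6,-36,0,0,85,6,-36,0,0,85,6,-36,0,0,85,6,-36,0,0,85,3,-36,0,0,85,0,-30,0,0,85,0,0,0,0,85]' ; python3 snap.py wrist w2; python3 -m pendant '[0,-30,-15,0,85,0,-25,-15,0,85,0,-5,-15,0,85,0,0,0,0,85]'; python3 snap.py wrist w3
```

```text
time: 2.2
tool_pos: [461.7, -331.8, 220.2]
tcp_rot: [-179.6, 0.0, 90.7]
ft_force: [0.5, 0.3, 0.2]
finger_gap: 85.0
cam [ 462.9 -248.1  363. ] tcp [ 461.8 -329.7  220. ] [-1.796e+02 -1.000e-01  9.070e+01] 2.25
time: 2.58
tool_pos: [463.2, -388.9, 173.9]
tcp_rot: [-179.6, -0.1, 90.9]
ft_force: [-0.6, 0.6, -1.4]
finger_gap: 85.0
cam [ 464.1 -305.7  316.9] tcp [ 463.7 -388.8  175.6] [-1.797e+02 -1.000e-01  9.090e+01] 2.6333
```

View pics/w2.png

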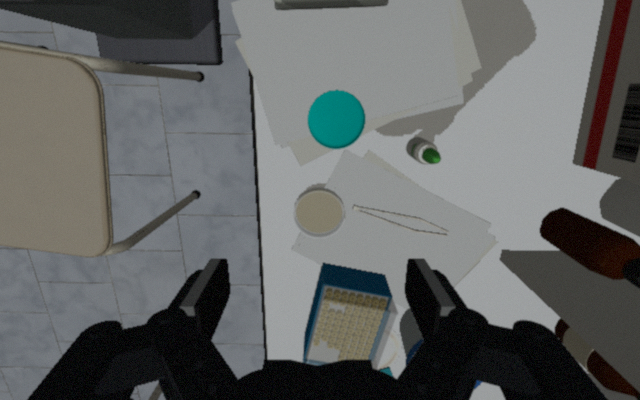

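View pics/w3.png

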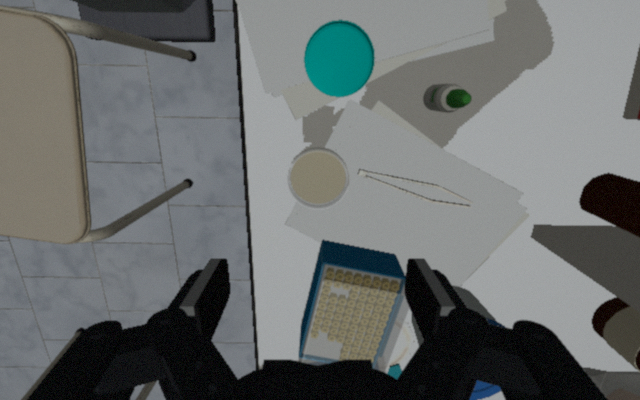

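Wrist views show the dish at w2 (320,212) and w3 (318,178). Forceps at (358,172) lie where the +x finger would land, and the blue rack is at (360,290). So I'll take the dish on the diagonal (+x,+y), which is clear. Triangulation first.

```bash
python3 - <<'E'
from h import *
a=load("w2");b=load("w3");t=load("top0")
def ell(d,roi,lo,hi):
    _,k=blobs(d,roi,lo,hi);k=cv2.morphologyEx(k,cv2.MORPH_CLOSE,np.ones((3,3)))
    cs,_=cv2.findContours(k,cv2.RETR_EXTERNAL,cv2.CHAIN_APPROX_NONE);c=max(cs,key=cv2.contourArea);e=cv2.fitEllipse(cv2.convexHull(c));print(np.round(e[0],1),np.round(e[1],1));return e[0]
ea=ell(a,(290,185,350,240),(12,30,80),(34,120,255));eb=ell(b,(283,145,352,210),(12,30,80),(34,120,255))
p,e=tri([ray(a,ea),ray(b,eb)]);print("tri w2w3",p,e)
p,e=tri([ray(a,ea),ray(b,eb),ray(t,(435.89,221.03))]);print("tri+top",p,e)
for d,e in((a,ea),(b,eb)):print(plane(d,e,14),pt(d,e))
for uv in [(362,172),(345,247),(400,250),(330,250)]:print("obst",uv,pt(b,uv).round(1))
i=cv2.resize(b["frame"][130:260,260:420],None,fx=4,fy=4,interpolation=cv2.INTER_CUBIC);cv2.imwrite("pics/w3c.png",i)
# other points
c=load("w1")
for n,roi,lo,hi in[("but",(375,80,425,130),(0,150,60),(8,255,255)),("win",(330,275,402,340),(0,0,0),(180,255,70))]:
    e=ell(c,roi,lo,hi);print(n,plane(c,e,40 if n=="win" else 60),pt(c,e))
    uv={"win":(310.11,219.2),"but":(198.25,214.82)}[n];us={"win":(328.5,227.2),"but":(220.4,256.3)}[n]
    print(tri([ray(c,e),ray(t,uv)]),tri([ray(c,e),ray(t,uv),ray(load("scene0"),us)]))
E
```

```text
[318.8 211.5] [41.  44.6]
[317.7 176.9] [51.4 54.1]
tri w2w3 [ 464.34760715 -389.3038453     6.857604  ] [0.06687542324179559, 0.06687542324172692]
tri+top [ 463.6501356  -390.61723339    2.88224135] [0.8172301834371852, 0.673877557717255, 1.4138630148021227]
[ 464.38467969 -386.47018738   14.        ] [ 464.37592875 -385.63792091   16.0993109 ]
[ 464.27657158 -387.37990575   14.        ] [ 464.27545344 -386.86578886   15.90660736]
obst (362, 172) [ 509.3 -383.     8.1]
obst (345, 247) [ 495.3 -466.1   13.1]
obst (400, 250) [ 558.3 -473.4    4.1]
obst (330, 250) [ 478.4 -462.3   27.5]
[397.9 104. ] [30.  32.9]
but [480.2272885  154.00945804  60.        ] [479.82729669 154.0664288   61.65414971]
(array([477.76035024, 153.80260981,  67.32838393]), [0.8196865676660168, 0.8196865676659381]) (array([479.68375387, 155.96404948,  54.57362587]), [2.7878321710383918, 2.1473776964625655, 1.7096627152887218])
[367.4 308.4] [48.2 60.2]
win [470.97593945 -93.73772486  40.        ] [470.63095264 -92.36225017  41.73692255]
(array([468.50016745, -90.41442005,  44.58442055]), [1.5941962550010107, 1.5941962550010609]) (array([468.81438123, -91.01868206,  40.36324327]), [2.6439604618444323, 1.764334737868179, 1.7459307205675083])
```

View pics/w3c.png

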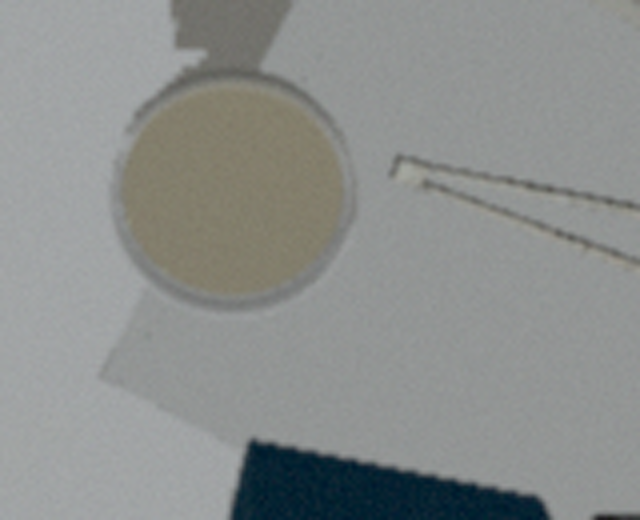

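```bash
python3 -m pendant '[0,0,0,0.11,85,0,0,0,0.11,85,0,0,-10,0.11,85,0,0,-20,0.11,85,0,0,-20,0.11,85,0,0,-20,0.11,85,0,1,-20,0.11,85,0,0,-14,0,85,0,0,0,0,85]' 30; python3 snap.py wrist w4
```

```text
time: 3.38
tool_pos: [471.8, -377.3, 82.0]
tcp_rot: [179.9, 0.6, 137.9]
ft_force: [0.3, -0.0, 0.4]
finger_gap: 85.2
cam [ 409.8 -320.5  224. ] tcp [ 472.4 -377.7   83.5] [179.9   0.6 137.9] 3.4333
```

View pics/w4.png

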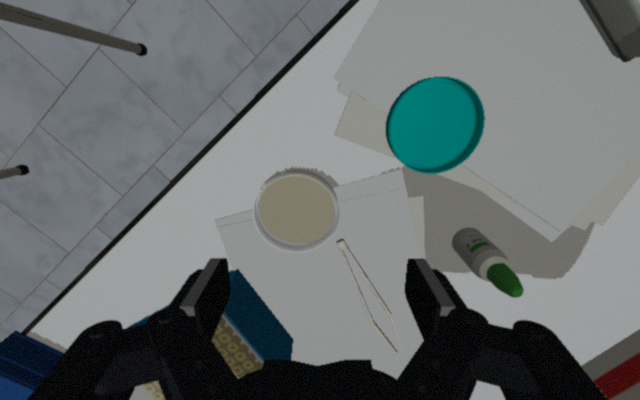

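```bash
python3 -m pendant '[-8,-10,0,0,85,0,0,-15,0,85,0,0,-15,0,85,0,0,0,0,85]'; python3 snap.py wrist w5; python3 - <<'E'
from h import *
b=load("w5");t=b["s"]["tool_pos"];print("tcp px",proj(b,t),proj(b,[t[0],t[1],8]))
_,k=blobs(b,(200,100,420,300),(12,30,80),(34,140,255));k=cv2.morphologyEx(k,cv2.MORPH_CLOSE,np.ones((3,3)))
cs,_=cv2.findContours(k,cv2.RETR_EXTERNAL,cv2.CHAIN_APPROX_NONE);c=max(cs,key=cv2.contourArea);e=cv2.fitEllipse(cv2.convexHull(c));print(e,plane(b,e[0],14),pt(b,e[0]))
a=load("w3");print(tri([ray(b,e[0]),ray(a,(317.7,176.9))]),tri([ray(b,e[0]),ray(a,(317.7,176.9)),ray(load("w2"),(318.8,211.5))]))
E
```

```text
time: 3.77
tool_pos: [467.4, -390.1, 59.4]
tcp_rot: [179.9, 1.2, 137.9]
ft_force: [-1.0, -0.2, -0.4]
finger_gap: 85.3
cam [ 404.2 -332.2  200.3] tcp [ 467.9 -390.6   60.7] [179.9   1.3 137.9] 3.8167
tcp px (np.float64(315.3297003639166), np.float64(260.73875765629805)) (np.float64(315.58334394654497), np.float64(218.81485195847105))
((312.482177734375, 213.10308837890625), (73.37310028076172, 83.28336334228516), 91.71588897705078) [ 461.57272434 -387.50765488   14.        ] [ 461.01184464 -386.96666068   15.82158491]
(array([ 464.24395976, -389.9056735 ,    5.32764682]), [0.17092050569546027, 0.1709205056953753]) (array([ 464.34711087, -389.99954019,    4.99936432]), [0.1746005983938628, 0.1964470140997169, 0.10518217942337693])
```

View pics/w5.png

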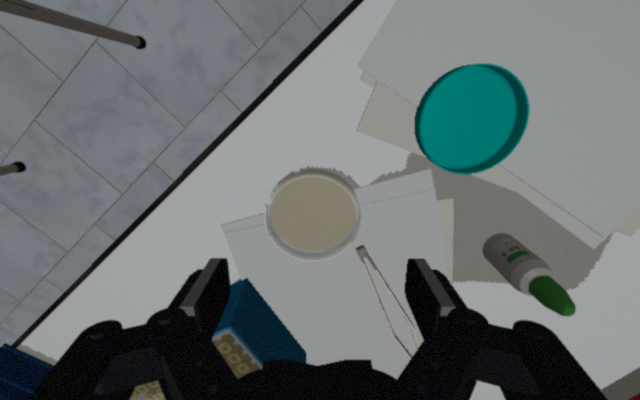

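```bash
python3 -m pendant '[-4,1,-10,0,85,0,0,-15,0,85,0,0,-15,0,85,0,0,-10,0,85,0,0,-5,0,85,0,0,0,0,85]'; python3 snap.py wrist w6
```

```text
time: 4.32
tool_pos: [465.0, -392.3, 7.2]
tcp_rot: [179.9, 1.8, 137.7]
ft_force: [-0.0, -0.1, -1.7]
finger_gap: 84.8
cam [ 401.  -333.3  147.3] tcp [ 465.2 -392.4    7.7] [179.9   1.8 137.7] 4.3667
```

View pics/w6.png

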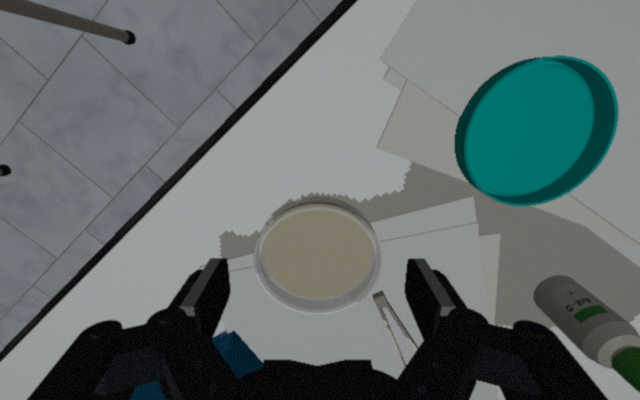

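```bash
python3 - <<'E'
from h import *
from scipy.spatial.transform import Rotation as Ro
b=load("w6");t=b["s"]["tool_pos"];R=Ro.from_euler('xyz',b["s"]["tcp_rot"],degrees=True).as_matrix()
print("tcp",proj(b,t))
for sx in(-11,11):
  for y in(-42,42,57,29):
    print(sx,y,np.round(proj(b,t+R@[sx,y,-13]),0),np.round(proj(b,t+R@[sx,y,-6]),0))
for uv in[(380,295),(376,294),(390,318),(385,302)]:
    p=pt(b,uv);p0=plane(b,uv,2);print(uv,p.round(1),(R.T@(p0-t)).round(1))
_,k=blobs(b,(240,190,400,320),(12,30,80),(34,140,255));k=cv2.morphologyEx(k,cv2.MORPH_CLOSE,np.ones((3,3)))
cs,_=cv2.findContours(k,cv2.RETR_EXTERNAL,cv2.CHAIN_APPROX_NONE);c=max(cs,key=cv2.contourArea);e=cv2.fitEllipse(cv2.convexHull(c));print(e)
for z in(5,8,14):
  p=plane(b,e[0],z);print(z,p,R.T@(p-t))
a=load("w3");print(tri([ray(b,e[0]),ray(a,(317.7,176.9)),ray(load("w2"),(318.8,211.5))]))
E
```

```text
tcp (np.float64(315.26775124007673), np.float64(259.1118236255331))
-11 -42 [230. 292.] [233. 284.]
-11 42 [401. 292.] [397. 284.]
-11 57 [431. 292.] [426. 284.]
-11 29 [374. 292.] [372. 284.]
11 -42 [225. 253.] [229. 246.]
11 42 [405. 253.] [401. 246.]
11 57 [437. 253.] [432. 246.]
11 29 [377. 253.] [374. 246.]
(380, 295) [ 505.9 -381.7    7.3] [-26.9  36.7   6.6]
(376, 294) [ 505.2 -383.5    5.5] [-26.2  34.3   6.5]
(390, 318) [ 525.4 -388.7    3.6] [-43.2  43.7   7.1]
(385, 302) [ 510.8 -382.3    8.1] [-31.7  39.9   6.7]
((317.19281005859375, 250.02662658691406), (96.93517303466797, 107.18711853027344), 91.30944061279297)
5 [ 463.01032028 -389.11519954    5.        ] [3.90105716 0.99770195 2.55650897]
8 [ 461.70364524 -387.93845146    8.        ] [ 5.56514721  0.99244796 -0.4968355 ]
14 [ 459.09029516 -385.58495531   14.        ] [ 8.8933273   0.98194    -6.60352443]
(array([ 464.35099497, -390.65906087,    2.12184587]), [0.38698533076115443, 0.11049318164576441, 0.46280155343772345])
```

```bash
python3 -m pendant '[-2.6,2.8,-3,0,85,0,0,-3,0,85,0,0,0,0,85]'; python3 -m pendant '[0,0,-3,0,78,0,0,0,0,72]'
```

```text
time: 4.62
tool_pos: [463.3, -390.4, 3.2]
tcp_rot: [179.9, 1.9, 137.7]
ft_force: [0.2, -0.5, -0.2]
finger_gap: 84.7
time: 4.78
tool_pos: [463.8, -390.7, 0.8]
tcp_rot: [180.0, 2.0, 137.7]
ft_force: [0.8, -0.6, -0.6]
finger_gap: 71.9
```

```bash
python3 -m pendant '[-0.7,0.8,-3,0,70,0,0,-2,0,69,0,0,0,0,68]';python3 -m pendant '[0,0,0,0,64,0,0,0,0,60,0,0,0,0,56,0,0,0,0,56,0,0,0,0,56]' 25; python3 snap.py wrist w7
```

```text
time: 5.03
tool_pos: [463.6, -390.3, -3.9]
tcp_rot: [180.0, 2.1, 137.7]
ft_force: [-0.3, -0.3, -0.1]
finger_gap: 68.0
time: 5.45
tool_pos: [463.7, -390.5, -3.7]
tcp_rot: [180.0, 2.1, 137.7]
ft_force: [-0.4, 0.1, -0.9]
finger_gap: 59.3
cam [ 399.1 -330.9  136. ] tcp [ 463.7 -390.5   -3.7] [180.    2.1 137.7] 5.5
```

View pics/w7.png

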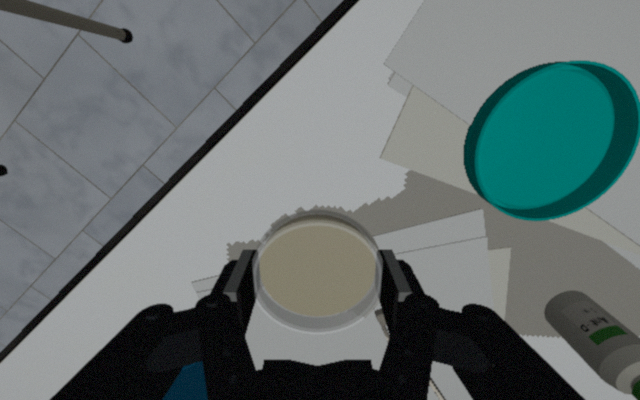

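The dish sits between the pads (centre at (318,268)), gap 59.3. Lift and check.

```bash
python3 -m pendant '[0,0,4,0,56,0,0,8,0,56,0,0,15,0,56,0,0,20,0,56,0,0,25,0,56,0,0,25,0,56,0,0,25,0,56,0,0,0,0,56]'; python3 snap.py wrist w8; python3 snap.py top t1
```

```text
time: 6.17
tool_pos: [461.1, -387.8, 124.4]
tcp_rot: [179.9, 1.8, 137.7]
ft_force: [0.3, -1.2, 0.4]
finger_gap: 59.1
cam [ 397.  -328.8  264.6] tcp [ 460.5 -387.3  122.3] [179.9   1.7 137.7] 6.2167
cam [439.8 -79.8 991.8] tcp [ 459.6 -386.3  119.7] [179.9   1.5 137.7] 6.2667
```

View pics/w8.png

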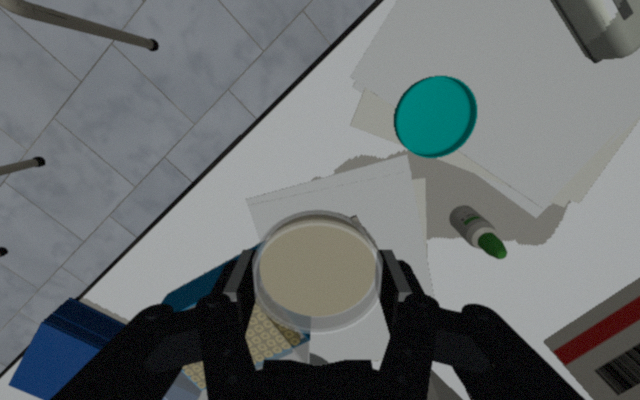

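View pics/t1.png

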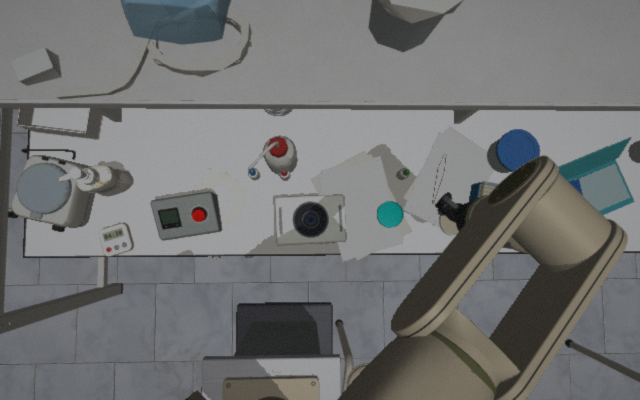

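The dish is held level in the grip; the bottles and teal dish have not moved. On to a spot short of the window from which the wrist camera can see it past the dish.

```bash
python3 -m pendant '[7,30,3,0,56,7,35,3,0,56,7,35,0,0,56,7,35,0,0,56,7,35,0,0,56,7,35,0,0,56,7,30,0,0,56,4,15,0,0,56,0,0,0,0,56,0,0,0,0,56]'; python3 snap.py wrist w9
```

```text
time: 7.1
tool_pos: [502.8, -122.4, 111.9]
tcp_rot: [-179.7, 0.3, 137.5]
ft_force: [-0.4, -0.8, -0.4]
finger_gap: 59.0
cam [442.2 -64.9 254.2] tcp [ 502.6 -122.6  111.7] [-179.7    0.3  137.5] 7.15
```

View pics/w9.png

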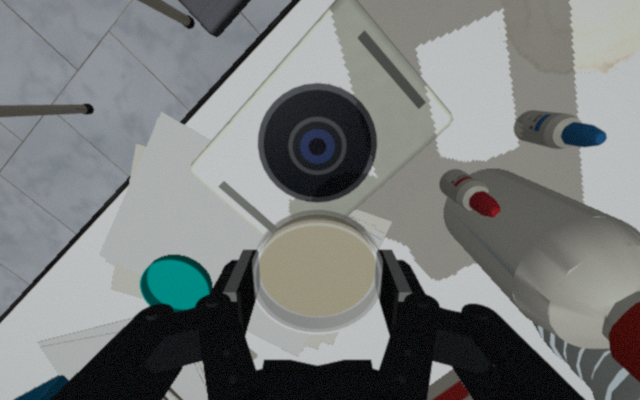

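The window is fully in view at (318,143) and the dish at (318,268). Working out the remaining shift.

```bash
python3 - <<'E'
from h import *
from scipy.spatial.transform import Rotation as Ro
b=load("w9");t=b["s"]["tool_pos"];R=Ro.from_euler('xyz',b["s"]["tcp_rot"],degrees=True).as_matrix()
def ell(d,roi,lo,hi):
    _,k=blobs(d,roi,lo,hi);k=cv2.morphologyEx(k,cv2.MORPH_CLOSE,np.ones((3,3)))
    cs,_=cv2.findContours(k,cv2.RETR_EXTERNAL,cv2.CHAIN_APPROX_NONE);c=max(cs,key=cv2.contourArea);e=cv2.fitEllipse(cv2.convexHull(c));print(np.round(e[0],1),np.round(e[1],1));return e[0]
w=ell(b,(245,75,390,208),(0,0,0),(180,255,95));print("win",plane(b,w,40),pt(b,w))
print("tri top",tri([ray(b,w),ray(load("top0"),(310.11,219.2))]),tri([ray(b,w),ray(load("w1"),(367.4,308.4))]))
m=ell(b,(258,215,380,325),(12,30,80),(34,140,255))
for dz in(6,8,10,14): 
    p=plane(b,m,t[2]+3.7+dz);print(dz,p,(R.T@(p-t)).round(1))
for nm,z in(("w7",0),("w8",0)):
    d=load(nm);tt=d["s"]["tool_pos"];RR=Ro.from_euler('xyz',d["s"]["tcp_rot"],degrees=True).as_matrix();m=ell(d,(258,215,380,325),(12,30,80),(34,140,255))
    p=plane(d,m,tt[2]+3.7+6);print(p,(RR.T@(p-tt)).round(1))
# lid outline
i=cv2.resize(b["frame"][195:345,235:400],None,fx=4,fy=4,interpolation=cv2.INTER_CUBIC);cv2.imwrite("pics/w9c.png",i)
print([pt(b,uv).round(1).tolist() for uv in[(318,268),(318,212),(318,330),(280,250),(355,250)]])
E
```

```text
[317.4 142.6] [117.6 117.8]
win [467.78741375 -89.25929933  40.        ] [467.59783232 -89.07855612  41.58723691]
tri top (array([467.80004648, -90.34609756,  34.99696776]), [0.7806476447014585, 0.7806476447014731]) (array([468.26448078, -88.34197591,  46.87868977]), [1.298241832931458, 1.2982418329314243])
[317.  269.9] [ 89.8 114.8]
6 [ 504.18838533 -122.38008901  121.35392796] [-1.1  1.2 -9.7]
8 [ 503.25513525 -121.51418357  123.35392796] [  0.2   1.2 -11.7]
10 [ 502.32188517 -120.64827814  125.35392796] [  1.5   1.2 -13.7]
14 [ 500.45538501 -118.91646727  129.35392796] [  4.    1.2 -17.7]
[317.1 269.9] [ 89.9 115.2]
[ 464.74683186 -390.21967719    5.98201944] [-1.   0.9 -9.7]
[317.  269.9] [ 90.  114.9]
[ 463.18883699 -388.59079603  131.96982035] [-3.1  0.9 -9.6]
[[498.7, -116.7, 132.2], [480.7, -100.3, 125.1], [525.5, -141.1, 130.7], [480.7, -123.0, 132.1], [503.1, -98.5, 131.9]]
```

View pics/w9c.png

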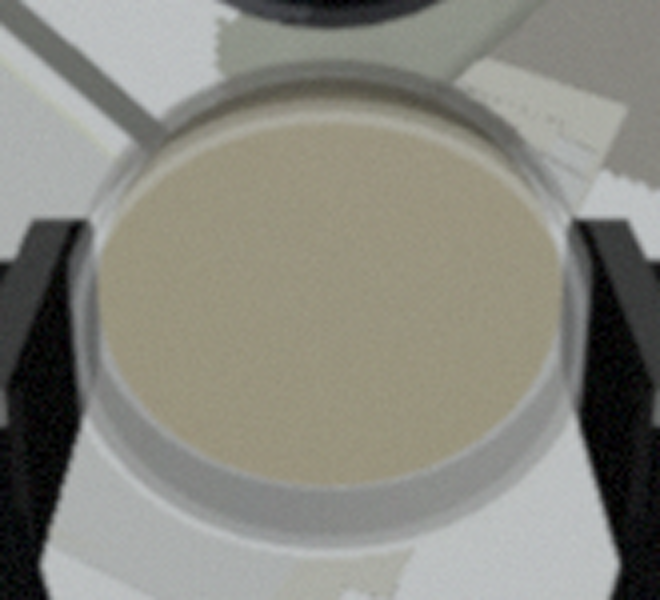

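```bash
python3 - <<'E'
from h import *
from scipy.spatial.transform import Rotation as Ro
b=load("w9");t=b["s"]["tool_pos"];R=Ro.from_euler('xyz',b["s"]["tcp_rot"],degrees=True).as_matrix()
f=lambda u,v,z:(R.T@(plane(b,(u,v),z)-t))
for z1 in(131.5,128,124,120):
    a=f(318,210.2,131.5);c=f(318,331.8,z1);print(z1,a.round(1),c.round(1),"len",(a-c)[0],"mid",((a+c)/2)[0])
print(f(254,272,128),f(382,272,128))
E
```

```text
131.5 [ 34.6   1.6 -20. ] [-29.8   1.8 -19.7] len 64.3908676169516 mid 2.3679602322375786
128 [ 34.6   1.6 -20. ] [-33.    1.8 -16.2] len 67.6026815898687 mid 0.7620532457790326
124 [ 34.6   1.6 -20. ] [-36.7   1.8 -12.2] len 71.2733261303454 mid -1.0732690244593215
120 [ 34.6   1.6 -20. ] [-40.4   1.8  -8.1] len 74.94397067082201 mid -2.9085912946976293
[  1.86583235 -28.36423429 -16.21257935] [  2.13780122  31.69736298 -16.519535  ]
```

```bash
python3 -m pendant '[-12,10,0,0,56,-14,12,0,0,56,-8,8,0,0,56,0,0,0,0,56]'; python3 -m pendant '[0,0,-15,0,56,0,0,-15,0,56,0,0,-15,0,56,0,0,-8,0,56,0,0,0,0,56,0,0,0,0,56]'; python3 snap.py wrist w10
```

```text
time: 7.48
tool_pos: [465.5, -96.0, 108.9]
tcp_rot: [-179.5, 0.1, 137.2]
ft_force: [-0.1, -0.1, -0.8]
finger_gap: 58.8
time: 7.98
tool_pos: [465.8, -103.2, 54.2]
tcp_rot: [-179.5, 0.3, 136.8]
ft_force: [-0.6, -0.8, -0.3]
finger_gap: 58.7
cam [406.4 -44.6 196.5] tcp [ 465.8 -103.2   54.3] [-179.5    0.3  136.8] 8.0333
```

View pics/w10.png

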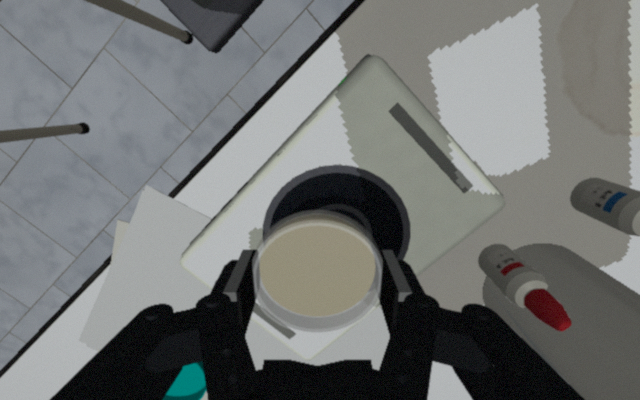

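```bash
python3 -m pendant '[3,6,0,0,56,0,5,-5,0,56,0,0,0,0,56]'; python3 -m pendant '[0,0,-4,0,56,0,0,0,0,56,0,0,0,0,56]'; python3 snap.py wrist w11;python3 snap.py top t11;python3 snap.py scene s11
```

```text
time: 8.28
tool_pos: [470.8, -92.5, 51.0]
tcp_rot: [-179.6, 0.5, 136.7]
ft_force: [-0.1, 0.3, -1.0]
finger_gap: 58.4
time: 8.53
tool_pos: [471.9, -91.8, 47.7]
tcp_rot: [-179.6, 0.6, 136.8]
ft_force: [0.4, 0.0, -0.1]
finger_gap: 59.1
cam [411.7 -33.  189.7] tcp [471.7 -91.8  47.6] [-179.6    0.6  136.8] 8.5833
cam [439.8 -79.8 991.8] tcp [471.7 -91.9  47.6] [-179.6    0.6  136.8] 8.6333
cam [-238.9  477.6  533.8] tcp [471.7 -91.9  47.6] [-179.6    0.6  136.8] 8.6833
```

View pics/w11.png

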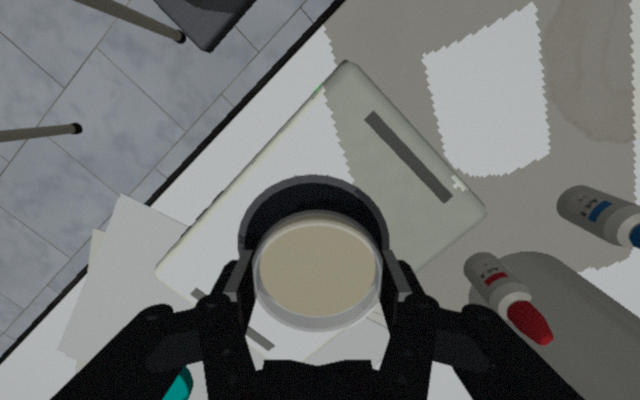

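View pics/s11.png

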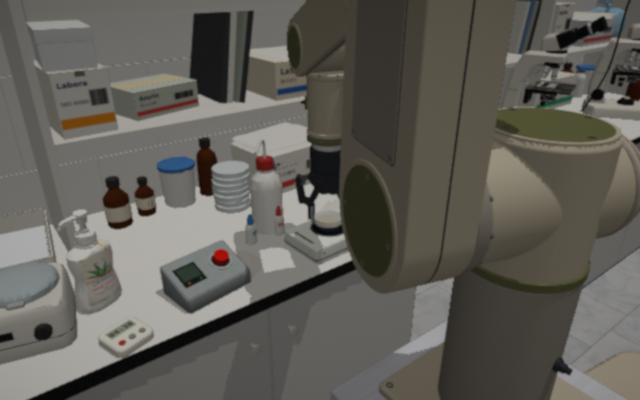

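The ring's centre column is about 313 against 318 for the dish, so a shift of about -3 mm in x is needed, matching the numbers. Correct it and lower gently.

```bash
python3 -m pendant '[-3,-0.5,0,0,56,0,0,-4,0,56,0,0,0,0,56]'; python3 -m pendant '[0,0,-3,0,56,0,0,-1.5,0,56,0,0,0,0,56]';python3 snap.py wrist w12
```

```text
time: 8.93
tool_pos: [468.6, -92.7, 43.6]
tcp_rot: [-179.6, 0.6, 136.8]
ft_force: [-0.2, -0.2, -0.4]
finger_gap: 58.6
time: 9.18
tool_pos: [468.3, -92.9, 38.5]
tcp_rot: [-179.6, 0.6, 136.7]
ft_force: [0.3, -0.3, -0.3]
finger_gap: 59.0
cam [408.2 -33.9 180.4] tcp [468.2 -92.8  38.4] [-179.6    0.6  136.7] 9.2333
```

View pics/w12.png

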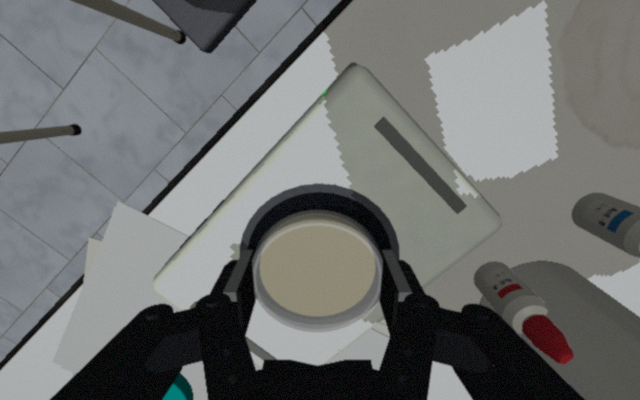

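```bash
python3 -m pendant '[0,0,-1,0,56,0,0,0,0,56]'; python3 -m pendant '[0,0,-1,0,56,0,0,0,0,56]'
```

```text
time: 9.4
tool_pos: [468.2, -92.8, 37.3]
tcp_rot: [-179.6, 0.6, 136.7]
ft_force: [-0.2, -0.3, -0.8]
finger_gap: 58.8
time: 9.57
tool_pos: [468.5, -92.9, 36.6]
tcp_rot: [-179.6, 0.6, 136.8]
ft_force: [-0.2, -0.4, 1.7]
finger_gap: 58.9
```

```bash
python3 -m pendant '[0,0,-0.7,0,56,0,0,0,0,56]'; python3 -m pendant '[0,0,0,0,62,0,0,0,0,66,0,0,0,0,70,0,0,0,0,75,0,0,0,0,80,0,0,0,0,85]';python3 snap.py wrist w13
```

```text
time: 9.73
tool_pos: [468.9, -93.0, 36.6]
tcp_rot: [-179.6, 0.6, 136.8]
ft_force: [-0.4, -0.5, 1.9]
finger_gap: 58.9
time: 10.23
tool_pos: [469.1, -93.0, 36.4]
tcp_rot: [-179.7, 0.7, 136.8]
ft_force: [-0.2, -0.3, -0.4]
finger_gap: 84.9
cam [408.8 -34.1 178.3] tcp [469.1 -93.1  36.5] [-179.7    0.7  136.8] 10.2833
```

View pics/w13.png

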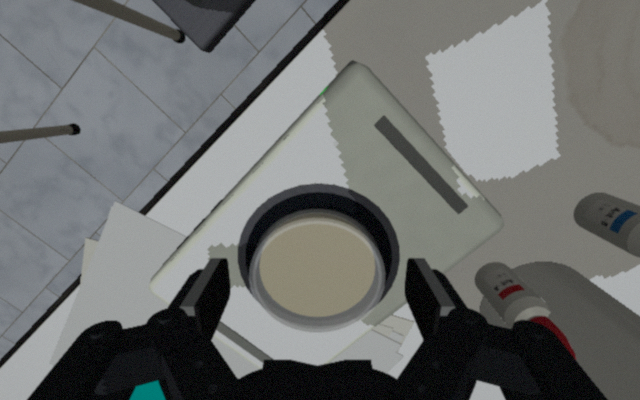

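Released; the dish stands on the window. Back off upward and check the centring.

```bash
python3 -m pendant '[0,0,8,0,85,0,0,15,0,85,0,0,25,0,85,0,0,30,0,85,0,0,30,0,85,0,0,30,0,85,0,0,20,0,85,0,0,0,0,85]'; python3 snap.py wrist w14; python3 - <<'E'
from h import *
b=load("w14")
cv2.imwrite("pics/w14c.png",cv2.resize(b["frame"][100:330,200:440],None,fx=2.5,fy=2.5,interpolation=cv2.INTER_CUBIC))
def ell(d,roi,lo,hi):
    _,k=blobs(d,roi,lo,hi);k=cv2.morphologyEx(k,cv2.MORPH_CLOSE,np.ones((3,3)))
    cs,_=cv2.findContours(k,cv2.RETR_EXTERNAL,cv2.CHAIN_APPROX_NONE);c=max(cs,key=cv2.contourArea);e=cv2.fitEllipse(cv2.convexHull(c));print(np.round(e[0],1),np.round(e[1],1));return e[0]
m=ell(b,(230,120,410,320),(12,30,80),(34,140,255));print("dish fill",[plane(b,m,40+z).round(1) for z in(5,8)])
w=ell(b,(230,120,410,320),(0,0,0),(180,255,90));print("win",plane(b,w,40).round(1))
E
```

```text
time: 10.95
tool_pos: [464.4, -91.6, 202.7]
tcp_rot: [-179.5, 0.3, 136.8]
ft_force: [0.0, -0.7, 0.6]
finger_gap: 84.6
cam [404.9 -32.9 345. ] tcp [464.1 -91.5 201.2] [-179.5    0.3  136.8] 11.0
[320.5 181.7] [52.6 56. ]
dish fill [array([470.3, -92.8,  45. ]), array([469.7, -92.2,  48. ])]
[321.5 177.3] [76.2 79.6]
win [468.6 -89.9  40. ]
```

View pics/w14c.png

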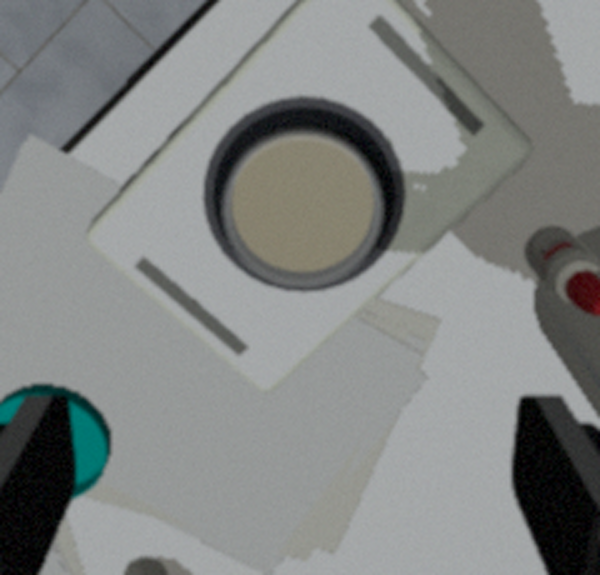

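Wrist check: the dish is within about 3 mm of the ring's centre. I'll confirm it with the top camera once the arm is clear. Now to the release box, turning back to yaw 90 and closing the fingers.

```bash
python3 -m pendant '[-4,20,0,-0.1,70,-4,24,0,-0.1,50,-4,24,0,-0.1,30,-2,24,0,-0.1,10,0,24,0,-0.1,0,4,24,0,-0.1,0,4,24,0,-0.1,0,8,15,0,-0.1,0,8,10,0,0,0,0,0,0,0,0]' 40; python3 snap.py wrist w15; python3 snap.py top t15
```

```text
time: 11.83
tool_pos: [467.3, 104.9, 192.6]
tcp_rot: [-178.7, 0.3, 88.4]
ft_force: [-0.2, 0.0, 0.5]
finger_gap: -0.2
cam [473.9 189.  335. ] tcp [466.5 104.1 192.3] [-178.7    0.3   88.4] 11.8833
cam [439.8 -79.8 991.8] tcp [466.4 103.3 192.5] [-178.7    0.3   88.4] 11.9333
```

View pics/w15.png

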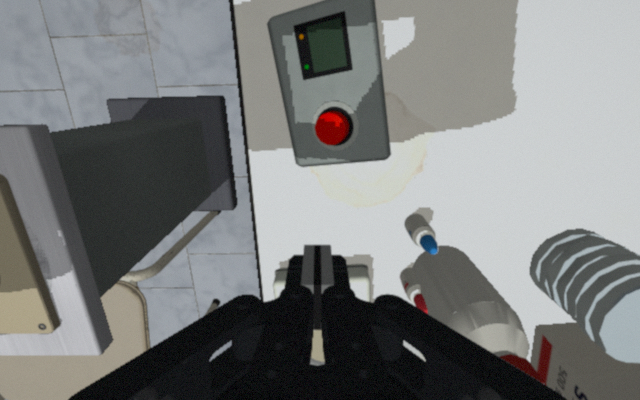

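View pics/t15.png

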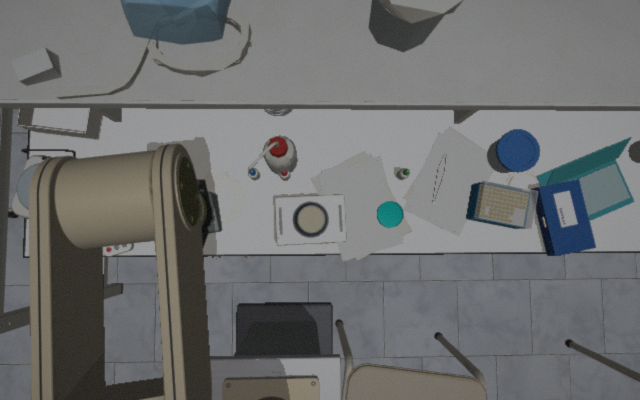

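Top view: the dish at (310,218) lies inside the dark ring. Wrist: button at (333,127), and the box is turned slightly. Measuring both.

```bash
python3 - <<'E'
from h import *
t=load("t15");b=load("w15")
def ell(d,roi,lo,hi):
    _,k=blobs(d,roi,lo,hi);k=cv2.morphologyEx(k,cv2.MORPH_CLOSE,np.ones((3,3)))
    cs,_=cv2.findContours(k,cv2.RETR_EXTERNAL,cv2.CHAIN_APPROX_NONE);c=max(cs,key=cv2.contourArea);e=cv2.fitEllipse(cv2.convexHull(c));print(np.round(e[0],1),np.round(e[1],1));return e[0]
m=ell(t,(288,198,334,242),(12,24,80),(34,120,255));w=ell(t,(288,198,334,242),(0,0,0),(180,255,80))
print("dish",[plane(t,m,40+z).round(1) for z in(3,6,10)],"ring",plane(t,w,40).round(1))
cv2.imwrite("pics/t15c.png",cv2.resize(t["frame"][190:250,265:355],None,fx=7,fy=7,interpolation=cv2.INTER_CUBIC))
# button
e=ell(b,(300,95,365,160),(0,150,50),(8,255,255))
print("but z_map",pt(b,e)); print("grid",[pt(b,(e[0]+dx,e[1]+dy)).round(1).tolist() for dx,dy in((-10,0),(10,0),(0,-10),(0,10))])
print("tri",tri([ray(b,e),ray(load("top0"),(198.25,214.82))]),tri([ray(b,e),ray(load("scene0"),(220.37,256.31))]),tri([ray(b,e),ray(load("w1"),(397.9,104))]))
# panel plane
for uv in[(310,150),(312,90),(365,90),(370,140),(360,30),(345,152),(297,100)]:print(uv,pt(b,uv).round(1))
P=np.array([pt(b,(u,v)) for u in range(290,380,2) for v in range(80,160,2)])
k=[(p,) for p in P if 30<p[2]<66];Q=np.array([p[0] for p in k])
# robust fit
inl=np.ones(len(Q),bool)
for _ in range(15):
    A=np.c_[Q[inl,0],Q[inl,1],np.ones(inl.sum())];c=np.linalg.lstsq(A,Q[inl,2],rcond=None)[0]
    r=Q[:,2]-np.c_[Q[:,0],Q[:,1],np.ones(len(Q))]@c;inl=(abs(r)<max(1.2,np.median(abs(r))*1.2))
n=np.array([-c[0],-c[1],1]);n/=np.linalg.norm(n);print("panel n",n,"tilt",np.degrees(np.arccos(n[2])),"dir",np.degrees(np.arctan2(n[1],n[0])),inl.sum(),len(Q),c)
E
```

```text
[310.9 218.7] [24.5 24.9]
[310.1 219.1] [34.1 34.2]
dish [array([468.2, -92.5,  43. ]), array([468.1, -92.4,  46. ]), array([468. , -92.4,  50. ])] ring [467.3 -90.8  40. ]
[331.6 127.2] [33.2 34.4]
but z_map [479.75540135 157.45233781  61.30312362]
grid [[471.1, 157.3, 58.6], [488.2, 157.6, 64.2], [479.8, 165.9, 62.3], [479.7, 148.9, 61.4]]
tri (array([478.77655572, 156.65310707,  53.83521178]), [1.1391790864961187, 1.1391790864962033]) (array([480.07999205, 157.05846205,  53.92856477]), [0.4842168824279199, 0.4842168824279141]) (array([480.40540016, 155.41969175,  56.94139836]), [1.6169548383710697, 1.6169548383710781])
(310, 150) [459.1 133.4  35.8]
(312, 90) [463.  188.2  40.7]
(365, 90) [508.4 187.1  56.1]
(370, 140) [513.8 144.9  56. ]
(360, 30) [503.2 232.3  57.4]
(345, 152) [492.2 133.1  48.2]
(297, 100) [448.7 179.9  35. ]
panel n [-0.33847244 -0.05367334  0.93944429] tilt 20.04155908530542 dir -170.98933713489978 1297 1746 [ 3.60290064e-01  5.71330749e-02 -1.37153025e+02]
```

View pics/t15c.png

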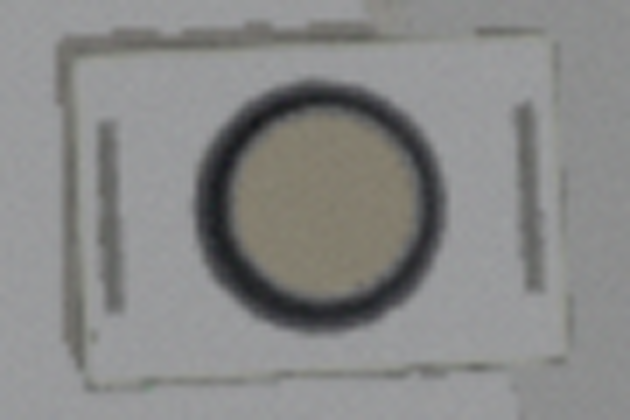

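The dish is centred within about 2 mm (top view: dish (468.2,-92.4), ring (467.3,-90.8)), so it stays. Button top is about (479.5,156.5,60.5), 15 mm above the panel, with axis n = (-0.34,-0.05,0.94) and tilt 20°, as described. Moving above it.

```bash
python3 -m pendant '[3,18,0,0,0,3,20,0,0,0,3,15,-10,0,0,0,0,-20,0,0,0,0,-20,0,0,0,0,-20,0,0,0,0,-20,0,0,0,0,-8,0,0,0,0,0,0,0,0,0,0,0,0]'; python3 snap.py wrist w16
```

```text
time: 12.77
tool_pos: [471.9, 148.3, 89.0]
tcp_rot: [-178.5, 0.6, 88.4]
ft_force: [-0.0, 0.6, 0.1]
finger_gap: 0.1
cam [479.4 233.2 230.9] tcp [472.1 148.4  89.3] [-178.5    0.6   88.4] 12.8167
```

View pics/w16.png

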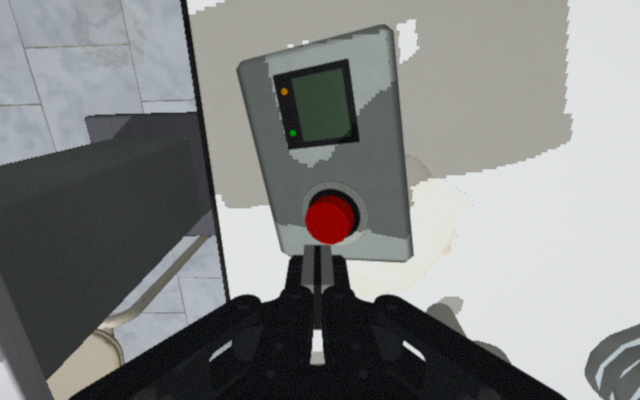

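```bash
python3 - <<'E'
from h import *
b=load("w16")
r,_=blobs(b,(295,180,370,250),(0,150,50),(8,255,255),100);print(r)
c=r[0][1];print(pt(b,c),plane(b,c,60.5),tri([ray(b,c),ray(load("w15"),(331.6,127.2))]),tri([ray(b,c),ray(load("w15"),(331.6,127.2)),ray(load("top0"),(198.25,214.8)),ray(load("scene0"),(220.4,256.3))]),proj(b,b["s"]["tool_pos"]))
E
python3 -m pendant '[3.5,8,0,0,0,0,0,-10,0,0,0,0,-6,0,0,0,0,0,0,0,0,0,0,0,0]'
```

```text
[([305, 195, 49, 49, 1734], array([329.19, 219.36]))]
[480.04510185 159.56485     62.33893367] [480.05202932 158.76186624  60.5       ] (array([479.95283645, 156.90172559,  56.22255519]), [0.11550744088276338, 0.1155074408828351]) (array([479.3054672 , 156.81358548,  54.45817304]), [0.9950670730254941, 0.5791568957854707, 1.6645643967286956, 0.9803108921083056]) (np.float64(314.84903875166907), np.float64(260.1054458811992))
time: 13.23
tool_pos: [479.5, 157.7, 76.5]
tcp_rot: [-178.9, 0.5, 88.4]
ft_force: [0.6, -1.1, 0.2]
finger_gap: -0.2
```

```bash
python3 -m pendant '[-4,-0.5,-5,0,0,0,0,-4,0,0,0,0,0,0,0,0,0,0,0,0]'; python3 -m pendant '[0,0,-2,0,0,0,0,0,0,0]'
```

```text
time: 13.57
tool_pos: [475.0, 157.3, 66.7]
tcp_rot: [-178.9, 0.5, 88.4]
ft_force: [-0.2, -0.8, -0.0]
finger_gap: -0.0
time: 13.73
tool_pos: [474.9, 157.2, 64.5]
tcp_rot: [-178.9, 0.5, 88.4]
ft_force: [0.2, 0.3, -0.4]
finger_gap: 0.0
```

```bash
for i in 1; do python3 -m pendant '[0.3,0,-1,0,0,0,0,0,0,0]'; done; python3 -m pendant '[0.3,0,-1,0,0,0,0,0,0,0]'
```

```text
time: 13.9
tool_pos: [475.4, 157.2, 63.6]
tcp_rot: [-178.9, 0.4, 88.4]
ft_force: [-1.0, 0.1, 1.6]
finger_gap: 0.1
time: 14.07
tool_pos: [475.9, 157.3, 62.8]
tcp_rot: [-178.9, 0.4, 88.4]
ft_force: [-1.1, 0.5, 1.1]
finger_gap: 0.1
```

```bash
python3 -m pendant '[0.3,0,-1,0,0,0,0,0,0,0]'; python3 -m pendant '[0.3,0,-1,0,0,0,0,0,0,0]'
```

```text
time: 14.23
tool_pos: [476.2, 157.3, 61.9]
tcp_rot: [-178.9, 0.4, 88.4]
ft_force: [-1.5, -0.2, 1.3]
finger_gap: -0.1
time: 14.4
tool_pos: [476.6, 157.4, 60.9]
tcp_rot: [-178.9, 0.4, 88.4]
ft_force: [-0.5, 0.0, 1.9]
finger_gap: 0.0
```

```bash
python3 -m pendant '[0.15,0,-0.5,0,0,0,0,0,0,0]'; python3 -m pendant '[0.15,0,-0.5,0,0,0,0,0,0,0]'
```

```text
time: 14.57
tool_pos: [476.8, 157.4, 60.5]
tcp_rot: [-178.9, 0.4, 88.4]
ft_force: [-1.6, 0.4, 2.0]
finger_gap: -0.1
time: 14.73
tool_pos: [476.9, 157.4, 60.0]
tcp_rot: [-178.9, 0.4, 88.4]
ft_force: [-1.4, 0.3, 2.1]
finger_gap: 0.3
```

```bash
python3 -m pendant '[0.15,0,-0.5,0,0,0,0,0,0,0]'; python3 -c "
from bench import sensors;s=sensors.sense();print(s['ft_force'],s['tool_pos'],s['time'])"
```

```text
time: 14.9
tool_pos: [477.1, 157.5, 59.7]
tcp_rot: [-178.9, 0.4, 88.4]
ft_force: [-2.0, -0.0, 2.5]
finger_gap: 0.4
[-2.04278788 -0.03869135  2.45151641] [477.08783839 157.49355687  59.66772388] 14.9
```

```bash
python3 -m pendant '[0.15,0,-0.5,0,0,0,0,0,0,0]'
```

```text
time: 15.07
tool_pos: [477.2, 157.5, 59.5]
tcp_rot: [-178.9, 0.4, 88.4]
ft_force: [-3.5, 0.3, 4.0]
finger_gap: -0.1
```

Axial force is about 5 N and travel has stalled: this is the first stop (3 to 8 N band). Hold.

```bash
python3 -m pendant '[0,0,0,0,0,0,0,0,0,0]'; python3 -m pendant '[0,0,0,0,0,0,0,0,0,0]'
```

```text
time: 15.23
tool_pos: [477.1, 157.5, 59.6]
tcp_rot: [-178.9, 0.4, 88.4]
ft_force: [-1.5, 0.4, 3.1]
finger_gap: 0.0
time: 15.4
tool_pos: [477.1, 157.5, 59.6]
tcp_rot: [-178.9, 0.4, 88.4]
ft_force: [-1.9, -0.3, 4.1]
finger_gap: 0.1
```

```bash
python3 -m pendant '[0.05,0,-0.2,0,0,0,0,0,0,0,0,0,-0.1,0,0,0,0,0,0,0]'; python3 -m pendant '[0,0,-0.1,0,0,0,0,0,0,0,0,0,-0.1,0,0,0,0,0,0,0]';python3 -m pendant '[0,0,-0.1,0,0,0,0,0,0,0,0,0,-0.1,0,0,0,0,0,0,0]'
```

```text
time: 15.73
tool_pos: [477.1, 157.5, 59.6]
tcp_rot: [-178.9, 0.4, 88.4]
ft_force: [-2.1, -0.6, 4.1]
finger_gap: -0.9
time: 16.07
tool_pos: [477.2, 157.5, 59.5]
tcp_rot: [-178.9, 0.4, 88.4]
ft_force: [-4.0, -0.2, 4.3]
finger_gap: 0.2
time: 16.4
tool_pos: [477.2, 157.5, 59.5]
tcp_rot: [-178.9, 0.4, 88.4]
ft_force: [-3.3, 0.3, 5.2]
finger_gap: 0.4
```

```bash
python3 -m pendant '[0,0,-0.1,0,0,0,0,0,0,0,0,0,0,0,0,0,0,0,0,0]'; python3 -m pendant '[0,0,-0.1,0,0,0,0,0,0,0,0,0,0,0,0,0,0,0,0,0]'
```

```text
time: 16.73
tool_pos: [477.1, 157.5, 59.5]
tcp_rot: [-178.9, 0.4, 88.4]
ft_force: [-3.2, -0.3, 4.7]
finger_gap: 0.1
time: 17.07
tool_pos: [477.2, 157.5, 59.5]
tcp_rot: [-178.9, 0.4, 88.4]
ft_force: [-3.2, 0.2, 5.1]
finger_gap: 0.1
```

Held two seconds without movement at about 4 to 6 N axial. Now fully home.

```bash
python3 -m pendant '[0.5,0.1,-1.5,0,0,0.5,0.1,-1.5,0,0,0.5,0.1,-1.5,0,0]'; python3 -m pendant '[0.4,0,-1.2,0,0,0.3,0,-1,0,0]'
```

```text
time: 17.32
tool_pos: [478.6, 157.7, 55.7]
tcp_rot: [-178.9, 0.5, 88.4]
ft_force: [-4.7, -1.2, 9.3]
finger_gap: -0.4
time: 17.48
tool_pos: [479.2, 157.8, 54.9]
tcp_rot: [-178.8, 0.5, 88.4]
ft_force: [-11.0, -1.8, 19.7]
finger_gap: 0.2
```

About 22 N axial against the hard end: fully home. Let it come up and clear away.

```bash
python3 -m pendant '[-0.7,0,3,0,0,-1.5,0,5,0,0,-1.5,0,8,0,0,0,0,20,0,0,0,0,30,0,0,0,0,30,0,0,0,0,30,0,0,0,0,20,0,0,0,0,0,0,0]'; python3 -m pendant '[-2,-25,0,0,0,-2,-25,0,0,0,0,0,0,0,0,0,0,0,0,0]'; python3 snap.py wrist w20; python3 snap.py top t20;python3 snap.py scene s20
python3 - <<'E'
from h import *
b=load("w20");t=load("t20")
r,_=blobs(b,(200,60,480,260),(0,150,50),(8,255,255),300);print(r)
for q in r:print("button",pt(b,q[1]))
def ell(d,roi,lo,hi):
    _,k=blobs(d,roi,lo,hi);cs,_=cv2.findContours(k,cv2.RETR_EXTERNAL,cv2.CHAIN_APPROX_NONE);return cv2.fitEllipse(cv2.convexHull(max(cs,key=cv2.contourArea)))[0]
m=ell(t,(288,198,334,242),(12,24,80),(34,120,255));w=ell(t,(288,198,334,242),(0,0,0),(180,255,80));print(plane(t,m,46),plane(t,w,40))
t0=load("top0")
for n,roi,lo,hi in(("red",(278,165,292,182),(0,100,40),(8,255,255)),("blue",(245,163,262,182),(100,100,40),(120,255,255)),("green",(392,163,414,182),(45,80,30),(75,255,255))):
    print(n,ell(t0,roi,lo,hi),ell(t,roi,lo,hi))
E
```

```text
time: 18.23
tool_pos: [472.0, 156.7, 205.5]
tcp_rot: [-178.6, 0.5, 88.4]
ft_force: [0.4, -0.5, 0.9]
finger_gap: 0.1
time: 18.57
tool_pos: [469.7, 106.1, 207.7]
tcp_rot: [-179.1, 0.5, 88.5]
ft_force: [0.3, 0.4, -0.3]
finger_gap: 0.0
cam [475.5 190.7 349.8] tcp [469.6 106.1 207.5] [-179.     0.5   88.5] 18.6167
cam [439.8 -79.8 991.8] tcp [469.5 106.6 207.4] [-179.     0.5   88.5] 18.6667
cam [-238.9  477.6  533.8] tcp [469.5 106.9 207.4] [-179.     0.5   88.6] 18.7167
[([312, 111, 33, 32, 764], array([327.83, 126.35]))]
button [479.86182991 157.32126942  61.55827208]
[467.91140913 -92.63392274  46.        ] [467.23410638 -90.74325515  40.        ]Traceback (most recent call last):
  File "<stdin>", line 10, in <module>
  File "<stdin>", line 6, in ell
cv2.error: OpenCV(4.12.0) /io/opencv/modules/imgproc/src/shapedescr.cpp:361: error: (-201:Incorrect size of input array) There should be at least 5 points to fit the ellipse in function 'fitEllipseNoDirect'
```

View pics/w20.png

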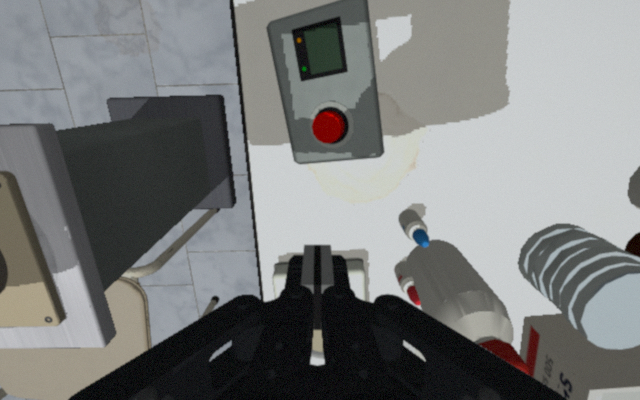

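View pics/s20.png

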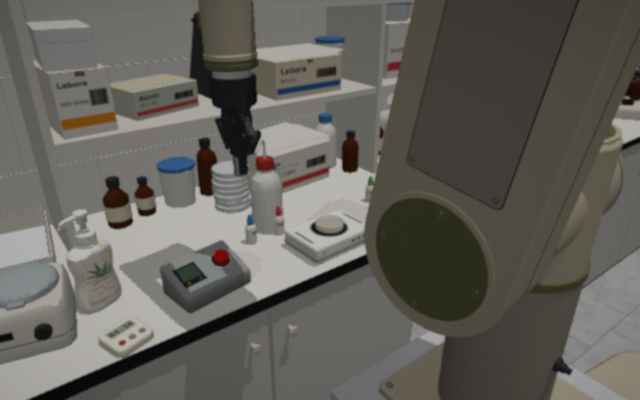

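The button is back up (61.6 now, 61.3 before), the dish lies on the window at scene (330,225), and the bottles stand in place at (251,230), (278,220) and (370,188). Handing in.

```bash
python3 -c "
from bench import job;print(job.hand_in())"
```

```text
the job is handed in; nothing more can be done
None
```

The dish is on the imager window and the photograph sequence is done in the order asked. I handed the job in at about 18.7 s.

- **Dish:** I took the beige dish on a diagonal, to keep clear of forceps lying beside it, and set it on the window. The top camera puts it about 2 mm from the ring's centre, and it lies flat. One earlier wrist view read nearer 3 mm; the two differ because I had to estimate the filling's height.
- **Half press:** I pressed along the tilted axis to the first stop and held about 2 s. The readings stayed between roughly 3.4 and 6 N, below the 8 N second stage, and the button did not move.
- **Full press:** I then pressed to the hard end, about 22 N along the axis, and let the button come up. Its top measured 61.6 mm high afterwards against 61.3 mm before, so it is fully back.
- **Bottles:** The three dropper bottles look unmoved by eye in the pictures. The numeric before/after comparison of their caps failed because the ellipse fit had too few points, and I did not redo it.
- **Heights:** Two-view triangulation gave low heights for the dish and button, about 2–7 mm and 54–57 mm. I went by the depth readings and by feeling for contact. The deck triangulated at 35–47 mm against the stated 40 mm.

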